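Scrub the blue tumbler with the bottle brush

ROBOT

A 7-joint arm with a two-finger parallel gripper is mounted at the origin on the work surface. World frame = base frame: x ahead of the robot, y to its left, z up, the work surface at z = 0. Lengths are in m, angles in rad, forces in N, time in s.
With the tool pointing down it reaches from about 0.425 to 0.825 m from the base axis. Payload 3.6 kg.
Tool frame: the origin (TCP) lies on the mounting face of the last link; the fingertips stand ctrl.finger_overhang ahead of it and the grasp point (between the pads) lies 167 mm ahead of it (ctrl.finger_overhang is the distance from the TCP to the fingertips, in m); z points along the fingers, y is the line along which they close (so a half turn about z gives the same grasp; the last joint's range is limited). The gripper opens to 93 mm and grips with 3 to 60 N. Pads are 15 mm wide; open, the fingers measure 128 mm over their backs; the gripper's body (75 mm by 188 mm) begins 65 mm behind the grasp point.
Start: joints at [1.234, 0.615, -0.013, 1.423, 0.008, 1.103, -0.04], TCP at [0.199, -0.619, 0.405] pointing down, gripper open.
Joint ranges: [-3.12, 3.12], [-0.3, 2.06], [-1.34, 1.32], [0.26, 2.42], [-1.36, 4.5], [0.01, 1.98], [-2.84, 2.84]. Speed limits (rad/s): [2.79, 2.79, 3.14, 3.14, 3.14, 3.14, 3.14].

INTERFACE

Orientations are given as a rotation vector (axis times angle).
In Python, from station import ctrl gives the robot as it stands.
- The arm moves only by the tool hand_motion, called after "Emit:" as a command line: name --argument value ..., lists and objects as JSON in quotes. Schema: {"type":"object","properties":{"plan":{"type":"object","properties":{"ticks":{"type":"array","items":{"type":"array","items":{"type":"number"},"minItems":7,"maxItems":7},"minItems":1,"maxItems":20}},"additionalProperties":false,"required":["ticks"]},"squeeze":{"type":"number"},"only":{"type":"string"},"quiet":{"type":"boolean"},"lines":{"type":"string"}},"required":["plan"],"additionalProperties":false}. plan is an object whose key "ticks" holds a list of rows, 1 to 20 of them, each of 7 numbers: a rotation vector rx, ry, rz in units of 0.05 rad, then dx, dy, dz in units of 20 mm, then the opening from 0.0 (shut) to 1.0 (fully open); each row is the pose to reach, as a shift and turn from the pose commanded when the call began, along the tool's axes at that moment; what a row does not reach only later rows make up. A row lasts 1/8 s, in which the tool goes at most 0.0625 m and 0.188 rad, less where a joint would pass 70% of its speed; a pose out of reach is approached as far as the arm can. The fingers move at their own pace and stop on an object; squeeze is the grip in N (left out, the last holds). Time passes only in rows, so rows that do not move let the fingers close. The tool returns the time, the measured TCP pose, the force, the opening and the grip force at its end. only (a regular expression) keeps the lines of the reply that match it, lines (a string "A,B") keeps lines A to B, and quiet returns only ok. Input that does not fit is refused with a message, and nothing moves.
- ctrl.get_state(): the state, without advancing time (a new reading comes with each control period).
- ctrl.snapshot(name): name is "scene" or "top" or "wrist"; returns a dict with "img" (480x640x3 uint8, red, green, blue), "intrinsics" (3x3 intrinsics, pixels), "pose" (4x4, takes a point from camera to world coordinates). Camera axes: x right, y down, z forward; pixel columns grow to the right and rows downward; lengths in m; the calibration is good to about 2 mm. A picture is of the moment at which its call begins. There is no depth.
- ctrl.finish_job(): hands the job in; it is judged then, once.
The state is a dict: "t": time; "qpos": joint angles; "dq": joint speeds; "tau": joint torques, N m; "eef_pos": TCP position; "eef_rot": TCP orientation; "contact_force": force on the tool from outside, world axes, zero at the start; "ft_torque": the same for the moment, N m; "grip_width": opening from 0.0 (shut) to 1.0 (fully open); "grasp_force": force on a finger pad.
Only numpy, scipy, OpenCV 4.12 (cv2) and the standard library are available. Lean on these libraries where they do the work, as an engineer would, in place of code of your own. Each camera call takes 0.05 s, during which the arm holds its last target. There are 200 camera calls.

TASK

The blue tumbler needs a scrub: take the bottle brush out of its dark pot and, inside the blue tumbler, run it right down to the bottom three times, drawing it up to the rim in between. Then lower the brush all the way back into its pot, head down, before letting go of it, and leave all three tumblers standing where they are.

Things in the scene. Friction and masses are not known exactly. Their poses are not given: they have to be found in the camera images.
- brush: Bottle brush, 232 mm long, about 120 g, rigid, standing loose and upright in the pot, head down: flat black foot 36 mm wide (it stands on it unaided), white bristle head 40 mm in diameter from 4 to 82 mm above the foot, then a straight round pale wooden handle 22 mm in diameter up to 232 mm. Origin: centre of the foot's underside, its lowest point; z up along the handle; yaw means nothing.
- pot: Round dark steel brush pot, open at the top, fixed to the worktop: 90 mm tall, outer diameter 76 mm, inner diameter 64 mm, floor 6 mm thick. The brush starts standing in it on this floor, roughly in the middle. Origin: centre of its underside; z up.
- blue_tumbler: Blue ceramic tumbler, 110 mm tall, slightly tapered, outer diameter 88 mm at the rim and 80 mm at the foot, wall 4 mm, floor 6 mm thick (inner floor 6 mm above the origin), open at the top; loose, about 450 g. Origin: centre of its underside; z up. The one to scrub.
- white_tumbler: White ceramic tumbler, 110 mm tall, slightly tapered, outer diameter 88 mm at the rim and 80 mm at the foot, wall 4 mm, floor 6 mm thick (inner floor 6 mm above the origin), open at the top; loose, about 450 g. Origin: centre of its underside; z up. A bystander.
- terracotta_tumbler: Terracotta (brown-orange) tumbler, 110 mm tall, slightly tapered, outer diameter 88 mm at the rim and 80 mm at the foot, wall 4 mm, floor 6 mm thick (inner floor 6 mm above the origin), open at the top; loose, about 450 g. Origin: centre of its underside; z up. A bystander.

How it is judged:
By the outcome, as a careful person would: the job done as asked, in the order asked, and still so for the second after the job is handed in, with the robot touching nothing.
It also fails if it takes over 61 s, if anything falls off the work surface, if the arm or the gripper's body presses on something with over 40 N, if the wrist force passes 120 N, or if a joint passes its speed limit or range.

## Working session

There is one attempt and no reset: what is moved stays moved. The work goes in short steps, Python scripts to look and compute and a tool call to move; the robot and the scene stay as the last step left them, time stands still between calls to the robot, and variables do not carry over. Pictures are saved under pics/ and viewed, at most 10 in all, crops included, and the job is handed in when it is done.

```bash
ls; mkdir -p pics; python3 - <<'E'
from station import ctrl
import cv2,numpy as np
np.set_printoptions(precision=4,suppress=True)
for n in("scene","top"):
    s=ctrl.snapshot(n);cv2.imwrite(f"pics/{n}0.png",s["img"][:,:,::-1]);print(n,s["intrinsics"],s["pose"])
    np.savez(f"{n}0.npz",**s)
print(ctrl.get_state(),ctrl.finger_overhang)
E
```

```text
pics
station.py
scene [[577.1627   0.     322.9712]
 [  0.     577.1627 235.0088]
 [  0.       0.       1.    ]] [[-0.7079  0.4193 -0.5684  1.0953]
 [ 0.7062  0.4099 -0.5772  0.5898]
 [-0.0091 -0.81   -0.5863  0.6408]
 [ 0.      0.      0.      1.    ]]
top [[535.1075   0.     316.6501]
 [  0.     535.1075 228.0562]
 [  0.       0.       1.    ]] [[-0.023  -0.9816  0.1894  0.3083]
 [-0.9997  0.0247  0.0066 -0.0005]
 [-0.0111 -0.1892 -0.9819  1.1493]
 [ 0.      0.      0.      1.    ]]
{'t': 0.1, 'qpos': array([ 1.2335,  0.6158, -0.0126,  1.4247,  0.0081,  1.1034, -0.0404]), 'dq': array([-0.0011, -0.0036,  0.0019, -0.0054,  0.0001,  0.0016, -0.0002]), 'tau': array([  0.0017, -46.0037,   0.2103, -16.6244,  -0.0612,   0.0169,
         0.0001]), 'eef_pos': array([ 0.1987, -0.6186,  0.4037]), 'eef_rot': array([-3.1016, -0.4859,  0.0006]), 'contact_force': array([ 0.1844, -0.0914,  0.5132]), 'ft_torque': array([ 0.0044,  0.0149, -0.0523]), 'grasp_force': 0.0, 'grip_width': 0.9999670560832459} 0.1861
```

View pics/scene0.png

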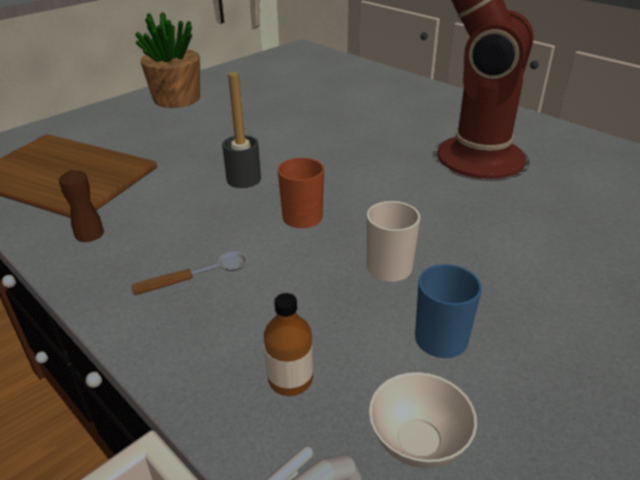

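View pics/top0.png

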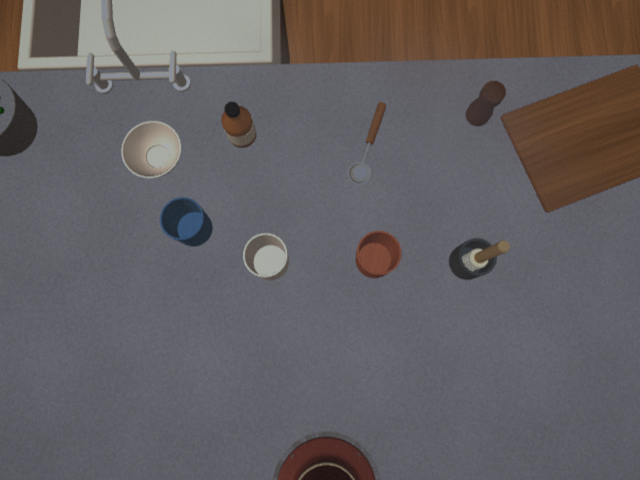

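The scene view shows the brush in its pot at about (240,160), terracotta (302,192), white (392,240) and blue (447,310). In the top view blue is at about (183,219), white (266,256), terracotta (378,255), and the pot (473,259) with its handle tip near (503,247). I'll enlarge these for reading.

```bash
python3 - <<'E'
import cv2,numpy as np
t=cv2.imread("pics/top0.png");s=cv2.imread("pics/scene0.png")
def c(im,x,y,w,h,f):
    o=cv2.resize(im[y:y+h,x:x+w],None,fx=f,fy=f,interpolation=cv2.INTER_CUBIC)
    o=cv2.convertScaleAbs(o,alpha=1.6,beta=10)
    for i in range(0,w,10):
        cv2.line(o,(i*f,0),(i*f,6 if i%50 else 14),(0,255,255),1)
        if i%20==0: cv2.putText(o,str(x+i),(i*f,24),0,.35,(0,255,255),1)
    for i in range(0,h,10):
        cv2.line(o,(0,i*f),(6,i*f),(0,255,255),1)
        if i%20==0 and i: cv2.putText(o,str(y+i),(8,i*f+4),0,.35,(0,255,255),1)
    return o
a=c(t,150,185,70,70,5);b=c(t,440,225,80,70,5)
d=c(s,405,255,80,110,3);e=c(s,205,60,80,140,2)
d=cv2.copyMakeBorder(d,0,0,0,350-240,0);
top=np.hstack([a,b]);bot=np.zeros((240,750,3),np.uint8)
cv2.imwrite("pics/c1.png",top)
f=c(s,200,60,80,140,4);g=c(s,405,255,90,110,4)
h=np.zeros((560,700,3),np.uint8);h[:560,:320]=f;h[:440,330:690]=g
cv2.imwrite("pics/c2.png",h)
E
```

```text
(no output)
```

View pics/c1.png

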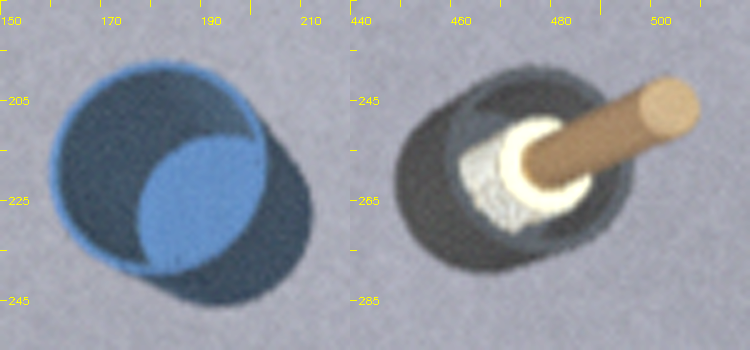

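View pics/c2.png

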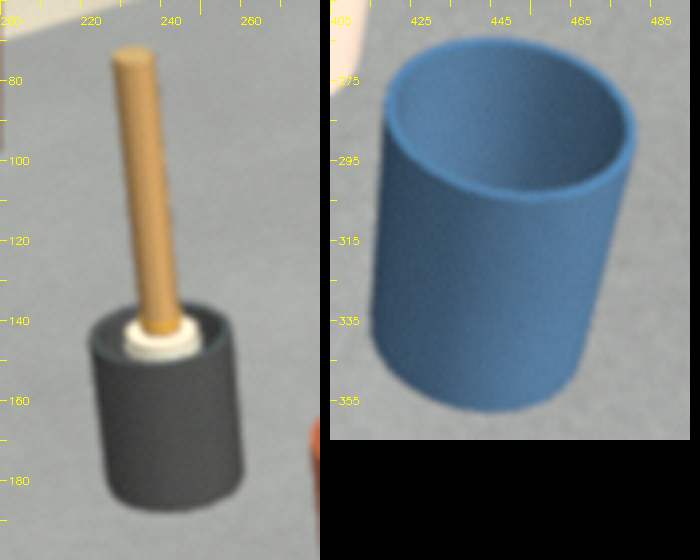

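The crops give these readings:
- **Top view:** blue rim centre (181.7,218.6), handle tip (503.8,246.4), bristle top disc (479.2,258), pot rim centre (477.8,256.7).
- **Scene view:** handle tip (233.7,73.3), blue rim centre (450.2,284.6), pot rim centre (240.3,143.2).

```bash
cat >h.py <<'E'
import numpy as np
from scipy.spatial.transform import Rotation as R
np.set_printoptions(precision=4,suppress=True)
def px(s,u,v,z):
    d=s["pose"][:3,:3]@np.linalg.solve(s["intrinsics"],[u,v,1]);o=s["pose"][:3,3]
    return (o+d*(z-o[2])/d[2])[:2]
def proj(s,p):
    c=s["pose"][:3,:3].T@(np.array(p)-s["pose"][:3,3]);q=s["intrinsics"]@c;return q[:2]/q[2]
E
python3 - <<'E'
from h import *
t=dict(np.load("top0.npz"));s=dict(np.load("scene0.npz"))
for n,c,u,v,z in [("blue",t,181.7,218.6,.11),("blue",s,450.2,284.6,.11),("tip",t,503.8,246.4,.238),("tip",s,233.7,73.3,.238),("headtop",t,479.2,258,.088),("pot",t,477.8,256.7,.09),("pot",s,240.3,143.2,.09),("white",t,265.5,255,.11),("terra",t,378.5,255,.11)]: print(n,px(c,u,v,z))
from station import ctrl
q=ctrl.get_state();print(R.from_rotvec(q["eef_rot"]).as_matrix())
E
```

```text
blue [0.5347 0.2745]
blue [0.54   0.2782]
tip [ 0.4439 -0.3148]
tip [ 0.4468 -0.3118]
headtop [ 0.4441 -0.3157]
pot [ 0.4465 -0.3125]
pot [ 0.451 -0.308]
white [0.4575 0.1079]
terra [ 0.452  -0.1133]
[[ 0.9521  0.3058 -0.0007]
 [ 0.3058 -0.9521  0.0021]
 [-0.     -0.0022 -1.    ]]
```
Scene ellipse center biased to farther? Perspective: Bias between top and scene ~4mm; scene +x,+y i.e. toward camera?? Ellipse bounding-box center bias is toward... near half looks bigger; the center projects farther... the midpoint of ellipse corresponds to a point nearer the camera... yes consistent. For the top too slight. Brush tip (small): avg (0.4453,-0.3133). Blue ≈ (0.536,0.276). Pot ≈ (0.4475,-0.3115). Brush relative pot: radius clearance (64-40)/2=12mm. Tumbler inner radius at bottom 36 -> brush 20 => 16 clearance... OK at 80 outer foot: inner 36. Good.

Careful with the scale: shifts go in units of 20 mm and turns go in units of 0.05 rad. That gives: -0.075 m is -3.75, 0.328 m is 16.4.

Emit:
hand_motion --plan '{"ticks": [[0, 0, 0, 0, 0, -2.5, 1], [0, 0, 0, 0, 0, -3.75, 1], [0, 0, 0, 2.75, -1.8, -3.75, 1], [0, 0, 0, 5.5, -3.6, -3.75, 1], [0, 0, 0, 8.25, -5.4, -3.75, 1], [0, 0, 0, 11, -7.2, -3.75, 1], [0, 0, 0, 13.75, -9, -3.75, 1], [0, 0, 0, 15.5, -10.15, -3.75, 1], [0, 0, 0, 16.4, -10.75, -3.75, 1], [0, 0, 0, 16.4, -10.75, -3.75, 1], [0, 0, 0, 16.4, -10.75, -3.75, 1]]}' --squeeze 20

```text
t: 1.48
eef_pos: [0.4442, -0.3153, 0.4795]
eef_rot: [3.104, 0.482, -0.002]
contact_force: [0.2, -0.3, -0.4]
grip_width: 1.001
grasp_force: 0.0
```

```bash
python3 - <<'E'
from h import *
from station import ctrl
import cv2
for n in("top","wrist"):
    s=ctrl.snapshot(n);cv2.imwrite(f"pics/{n}1.png",s["img"][:,:,::-1]);np.savez(f"{n}1.npz",**s)
q=ctrl.get_state();print(q["t"],q["eef_pos"],R.from_rotvec(q["eef_rot"]).as_matrix(),q["qpos"],s["pose"])
for z in(.238,.15): print(proj(s,[.4453,-.3133,z]))
E
```

```text
1.575 [ 0.444  -0.3156  0.4796] [[ 0.9532  0.3022 -0.0011]
 [ 0.3022 -0.9532 -0.0006]
 [-0.0012  0.0003 -1.    ]] [ 0.6376  0.3843 -0.088   1.6125  0.0373  1.1469 -0.7231] [[ 0.3023 -0.9256 -0.2277  0.5065]
 [-0.9532 -0.2935 -0.0725 -0.2958]
 [ 0.0003  0.239  -0.971   0.4594]
 [ 0.      0.      0.      1.    ]]
[313.593  252.7846]
[314.3748 224.8695]
```

View pics/wrist1.png

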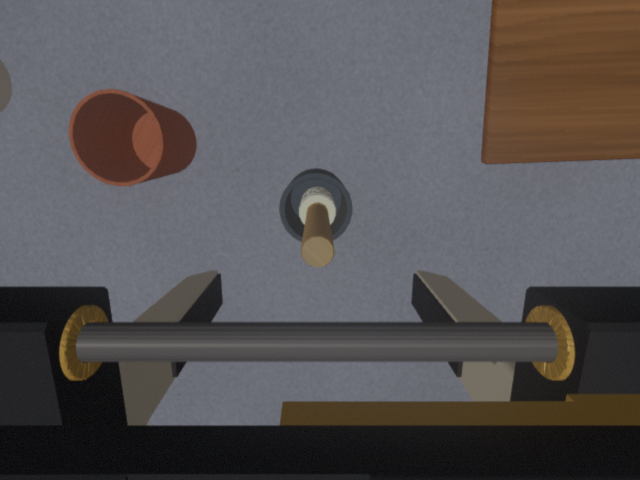

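Wrist view: handle tip at (318,250), between the fingers. The pot rim is centred near (316,205) and the handle is upright. Next I go down 0.117 m with a 3 mm x correction, then grip.

Emit:
hand_motion --plan '{"ticks": [[0, 0, 0, 0.15, 0, 2, 1], [0, 0, 0, 0.15, 0, 4, 1], [0, 0, 0, 0.15, 0, 5.85, 1], [0, 0, 0, 0.15, 0, 5.85, 1], [0, 0, 0, 0.15, 0, 5.85, 0], [0, 0, 0, 0.15, 0, 5.85, 0], [0, 0, 0, 0.15, 0, 5.85, 0], [0, 0, 0, 0.15, 0, 5.85, 0], [0, 0, 0, 0.15, 0, 5.85, 0]]}' --squeeze 40

```text
t: 2.7
eef_pos: [0.4482, -0.3128, 0.363]
eef_rot: [3.104, 0.486, 0.0]
contact_force: [-0.3, -0.8, -0.0]
grip_width: 0.507
grasp_force: 0.0
```

```bash
python3 - <<'E'
from h import *
from station import ctrl
q=ctrl.get_state();print(q)
E
```

```text
{'t': 2.7, 'qpos': array([ 0.6272,  0.5019, -0.0868,  1.7792,  0.0549,  0.8624, -0.7445]), 'dq': array([ 0.0002,  0.0035,  0.0007,  0.0021,  0.0005, -0.0021, -0.0001]), 'tau': array([  0.0112, -38.6414,  -0.469 , -14.189 ,  -0.0431,  -0.0429,
        -0.0001]), 'eef_pos': array([ 0.4482, -0.3128,  0.363 ]), 'eef_rot': array([3.1035, 0.4864, 0.0005]), 'contact_force': array([-0.3269, -0.7915, -0.0131]), 'ft_torque': array([0.0004, 0.0081, 0.0155]), 'grasp_force': 0.0, 'grip_width': 0.5072590932321905}
```

Emit:
hand_motion --plan '{"ticks": [[0, 0, 0, 0, 0, 0, 0], [0, 0, 0, 0, 0, 0, 0], [0, 0, 0, 0, 0, 0, 0], [0, 0, 0, 0, 0, 0, 0], [0, 0, 0, 0, 0, 0, 0], [0, 0, 0, 0, 0, 0, 0]]}' --squeeze 40

```text
t: 3.45
eef_pos: [0.4481, -0.3129, 0.3627]
eef_rot: [-3.104, -0.486, 0.0]
contact_force: [0.0, 0.4, -2.0]
grip_width: 0.229
grasp_force: 40.0
```

To row units: -0.16 m is -8, -0.14 m is -7.

Emit:
hand_motion --plan '{"ticks": [[0, 0, 0, 0, 0, -1, 0], [0, 0, 0, 0, 0, -2.5, 0], [0, 0, 0, 0, 0, -4, 0], [0, 0, 0, 0, 0, -5.5, 0], [0, 0, 0, 0, 0, -7, 0], [0, 0, 0, 0, 0, -8, 0], [0, 0, 0, 0, 0, -8, 0], [0, 0, 0, 0, 0, -8, 0]]}' --squeeze 40

```text
t: 4.45
eef_pos: [0.4479, -0.3128, 0.5215]
eef_rot: [-3.102, -0.486, 0.003]
contact_force: [0.7, 0.5, -0.8]
grip_width: 0.234
grasp_force: 40.0
```

```bash
python3 - <<'E'
from h import *
from station import ctrl
import cv2
s=ctrl.snapshot("scene");cv2.imwrite("pics/scene2.png",s["img"][:,:,::-1]);np.savez("scene2.npz",**s)
w=ctrl.snapshot("wrist");cv2.imwrite("pics/wrist2.png",w["img"][:,:,::-1])
q=ctrl.get_state();M=R.from_rotvec(q["eef_rot"]).as_matrix();print(q["eef_pos"],M,q["contact_force"])
f=q["eef_pos"]+[0,0,-.3567];print(proj(s,f),M.T@(np.array([.536,.276,q["eef_pos"][2]])-q["eef_pos"]))
E
```

```text
[ 0.448  -0.3128  0.5213] [[ 0.9521  0.3058 -0.0025]
 [ 0.3058 -0.9521  0.0017]
 [-0.0018 -0.0023 -1.    ]] [-0.4395  0.2314 -1.1056]
[236.5449 108.6436] [ 0.2639 -0.5337  0.0008]
```

View pics/scene2.png

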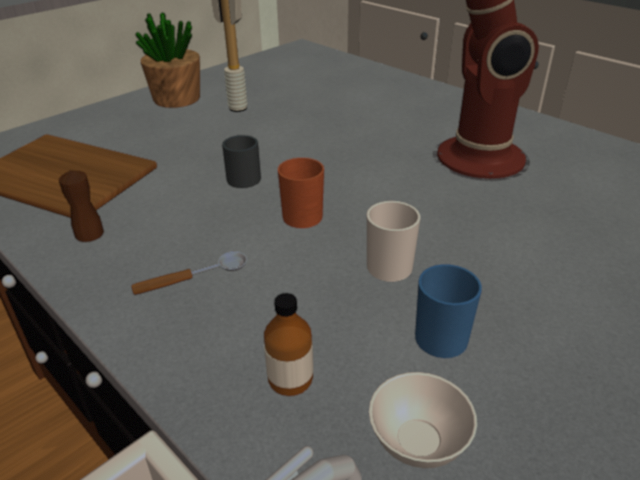

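The brush came out upright, with its foot at about (237,109) as predicted. Next I carry it over to blue.

To row units: -0.534 m is -26.7, 0.264 m is 13.2.

Emit:
hand_motion --plan '{"ticks": [[0, 0, 0, 0.5, -1, 0, 0], [0, 0, 0, 1.3, -2.65, 0, 0], [0, 0, 0, 2.4, -4.85, 0, 0], [0, 0, 0, 3.6, -7.3, 0, 0], [0, 0, 0, 4.8, -9.7, 0, 0], [0, 0, 0, 6, -12.15, 0, 0], [0, 0, 0, 7.2, -14.55, 0, 0], [0, 0, 0, 8.4, -17, 0, 0], [0, 0, 0, 9.6, -19.4, 0, 0], [0, 0, 0, 10.8, -21.85, 0, 0], [0, 0, 0, 11.9, -24.05, 0, 0], [0, 0, 0, 12.7, -25.65, 0, 0], [0, 0, 0, 13.2, -26.7, 0, 0], [0, 0, 0, 13.2, -26.7, 0, 0], [0, 0, 0, 13.2, -26.7, 0, 0], [0, 0, 0, 13.2, -26.7, 0, 0]]}'

```text
t: 6.55
eef_pos: [0.5366, 0.2746, 0.5228]
eef_rot: [3.103, 0.482, -0.0]
contact_force: [0.7, 0.1, -1.7]
grip_width: 0.229
grasp_force: 40.0
```

```bash
python3 - <<'E'
from h import *
from station import ctrl
import cv2
q=ctrl.get_state();M=R.from_rotvec(q["eef_rot"]).as_matrix();print(q["eef_pos"],M,q["contact_force"],q["qpos"])
f=q["eef_pos"]+[0,0,-.3567]
ims=[]
for n in("scene","wrist","top"):
    s=ctrl.snapshot(n);cv2.imwrite(f"pics/{n}3.png",s["img"][:,:,::-1]);np.savez(f"{n}3.npz",**s)
    print(n,"foot",proj(s,f),"rim",proj(s,[.536,.276,.11]))
E
python3 - <<'E'
import cv2,numpy as np
s=cv2.imread("pics/scene3.png")[130:370,380:540];w=cv2.imread("pics/wrist3.png")
a=cv2.resize(s,None,fx=2.2,fy=2.2);b=cv2.resize(w,(440,330));o=np.zeros((528,792,3),np.uint8);o[:,:352]=a;o[:330,352:]=b
cv2.imwrite("pics/c3.png",o)
E
```

```text
[0.5366 0.2746 0.5228] [[ 0.9529  0.3034  0.0002]
 [ 0.3034 -0.9529 -0.0011]
 [-0.0002  0.0011 -1.    ]] [ 0.7445  0.1223 -1.6967] [-0.325   0.4707 -0.3079  1.3643  0.1431  1.3288 -1.8983]
scene foot [454.4766 250.5619] rim [450.5744 282.5624]
wrist foot [316.4785 221.5765] rim [315.0716 211.8838]
top foot [173.9949 211.4764] rim [180.9687 217.9567]
```

View pics/c3.png

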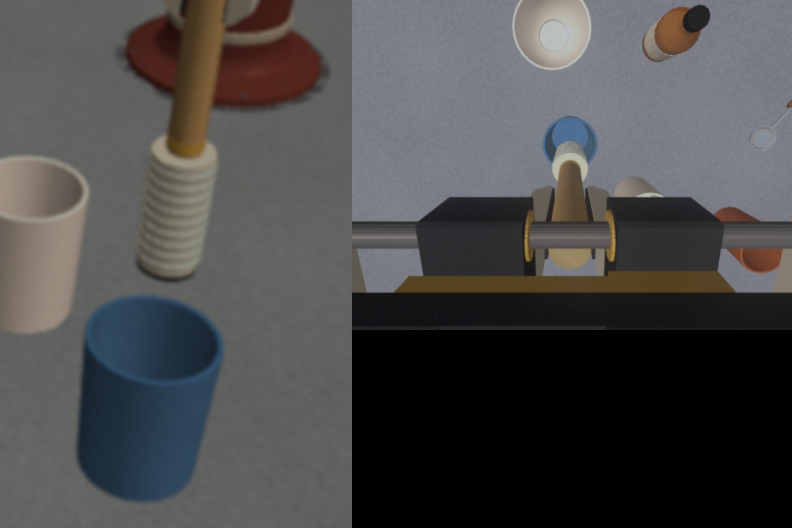

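Brush head and blue rim line up: both centred near column 570 in the wrist tile, and the foot is at about (456,250) in the scene view. First stroke down.

Emit:
hand_motion --plan '{"ticks": [[0, 0, 0, 0, 0.05, 2, 0], [0, 0, 0, 0, 0.05, 4, 0], [0, 0, 0, 0, 0.05, 6, 0], [0, 0, 0, 0, 0.05, 7.25, 0], [0, 0, 0, 0, 0.05, 7.6, 0], [0, 0, 0, 0, 0.05, 7.75, 0], [0, 0, 0, 0, 0.05, 7.75, 0], [0, 0, 0, 0, 0.05, 7.75, 0]]}'

```text
t: 7.7
eef_pos: [0.5367, 0.2755, 0.369]
eef_rot: [-3.103, -0.486, -0.003]
contact_force: [0.9, 0.5, -0.3]
grip_width: 0.236
grasp_force: 40.0
```

Emit:
hand_motion --plan '{"ticks": [[0, 0, 0, 0, 0, 0.1, 0], [0, 0, 0, 0, 0, 0.2, 0], [0, 0, 0, 0, 0, 0.2, 0], [0, 0, 0, 0, 0, 0.2, 0]]}'

```text
t: 8.2
eef_pos: [0.5365, 0.2753, 0.3638]
eef_rot: [-3.104, -0.486, -0.0]
contact_force: [-0.5, -0.7, -1.2]
grip_width: 0.234
grasp_force: 40.0
```

To row units: 0.002 m is 0.1, 0.001 m is 0.05.

Emit:
hand_motion --plan '{"ticks": [[0, 0, 0, 0, 0, 0.05, 0], [0, 0, 0, 0, 0, 0.1, 0], [0, 0, 0, 0, 0, 0.1, 0], [0, 0, 0, 0, 0, 0.1, 0]]}'

```text
t: 8.7
eef_pos: [0.5366, 0.2754, 0.3627]
eef_rot: [-3.103, -0.486, -0.002]
contact_force: [-1.0, -0.7, 5.3]
grip_width: 0.234
grasp_force: 40.0
```

Force is 5.3 N upward, so the brush is on the bottom. Next: up to the rim, down, up and down again, two more strokes.

Emit:
hand_motion --plan '{"ticks": [[0, 0, 0, 0, 0, -1.5, 0], [0, 0, 0, 0, 0, -3.5, 0], [0, 0, 0, 0, 0, -4.75, 0], [0, 0, 0, 0, 0, -5.1, 0], [0, 0, 0, 0, 0, -5.1, 0], [0, 0, 0, 0, 0, -5.1, 0], [0, 0, 0, 0, 0, -3.5, 0], [0, 0, 0, 0, 0, -1.5, 0], [0, 0, 0, 0, 0, -0.5, 0], [0, 0, 0, 0, 0, -0.15, 0], [0, 0, 0, 0, 0, 0, 0], [0, 0, 0, 0, 0, 0, 0], [0, 0, 0, 0, 0, 0, 0], [0, 0, 0, 0, 0, 0, 0]]}'

```text
t: 10.45
eef_pos: [0.5364, 0.2752, 0.3627]
eef_rot: [3.103, 0.486, 0.0]
contact_force: [-2.9, -2.0, 5.9]
grip_width: 0.235
grasp_force: 40.0
```

Emit:
hand_motion --plan '{"ticks": [[0, 0, 0, 0, 0, -1.5, 0], [0, 0, 0, 0, 0, -3.5, 0], [0, 0, 0, 0, 0, -4.75, 0], [0, 0, 0, 0, 0, -5.1, 0], [0, 0, 0, 0, 0, -5.1, 0], [0, 0, 0, 0, 0, -5.1, 0], [0, 0, 0, 0, 0, -3.5, 0], [0, 0, 0, 0, 0, -1.5, 0], [0, 0, 0, 0, 0, -0.5, 0], [0, 0, 0, 0, 0, -0.15, 0], [0, 0, 0, 0, 0, 0, 0], [0, 0, 0, 0, 0, 0, 0], [0, 0, 0, 0, 0, 0, 0], [0, 0, 0, 0, 0, 0, 0]]}'

```text
t: 12.2
eef_pos: [0.5364, 0.2752, 0.3627]
eef_rot: [3.104, 0.486, 0.001]
contact_force: [-2.4, -1.7, 6.1]
grip_width: 0.232
grasp_force: 40.0
```

Emit:
hand_motion --plan '{"ticks": [[0, 0, 0, 0, 0, -1.5, 0], [0, 0, 0, 0, 0, -3.5, 0], [0, 0, 0, 0, 0, -5.5, 0], [0, 0, 0, 0, 0, -7.5, 0], [0, 0, 0, 0, 0, -8, 0], [0, 0, 0, 0, 0, -8, 0], [0, 0, 0, 0, 0, -8, 0]]}'

```text
t: 13.08
eef_pos: [0.5365, 0.2751, 0.5194]
eef_rot: [3.102, 0.486, -0.006]
contact_force: [0.5, -0.5, -0.6]
grip_width: 0.23
grasp_force: 40.0
```

```bash
python3 - <<'E'
from h import *
from station import ctrl
import cv2
q=ctrl.get_state();M=R.from_rotvec(q["eef_rot"]).as_matrix()
s=ctrl.snapshot("scene");cv2.imwrite("pics/scene4.png",s["img"][:,:,::-1])
a=cv2.imread("pics/scene3.png").astype(int);b=cv2.imread("pics/scene4.png").astype(int)
for n,(x,y,w,h) in dict(blue=(410,262,75,95),white=(362,198,50,85)).items():
    print(n,np.abs(a-b)[y:y+h,x:x+w].mean())
print(q["eef_pos"],proj(s,q["eef_pos"]+[0,0,-.3567]))
for p in([.448,-.3128],[.4475,-.3115]): print(M.T@(np.array([*p,q["eef_pos"][2]])-q["eef_pos"]))
cv2.imwrite("pics/c4.png",cv2.resize(cv2.imread("pics/scene4.png")[130:370,350:550],None,fx=2.2,fy=2.2))
E
```

```text
blue 0.7342222222222222
white 0.5731764705882353
[0.5365 0.2751 0.5194] [454.5172 252.6975]
[-0.2641  0.5326  0.0015]
[-0.2642  0.5313  0.0015]
```

View pics/c4.png

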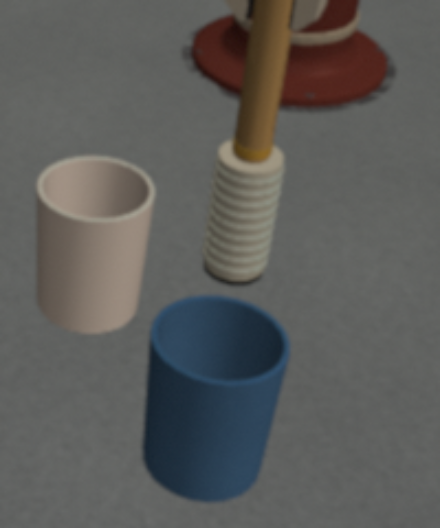

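Brush unslipped (foot near (457,253)), blue tumbler unmoved. Next I carry the brush back over the pot.

Emit:
hand_motion --plan '{"ticks": [[0, 0, 0, -0.5, 1, 0, 0], [0, 0, 0, -1.3, 2.65, 0, 0], [0, 0, 0, -2.4, 4.85, 0, 0], [0, 0, 0, -3.6, 7.3, 0, 0], [0, 0, 0, -4.8, 9.7, 0, 0], [0, 0, 0, -6, 12.15, 0, 0], [0, 0, 0, -7.2, 14.55, 0, 0], [0, 0, 0, -8.4, 17, 0, 0], [0, 0, 0, -9.6, 19.4, 0, 0], [0, 0, 0, -10.8, 21.85, 0, 0], [0, 0, 0, -11.9, 24.05, 0, 0], [0, 0, 0, -12.7, 25.6, 0, 0], [0, 0, 0, -13.2, 26.6, 0, 0], [0, 0, 0, -13.2, 26.6, 0, 0], [0, 0, 0, -13.2, 26.6, 0, 0], [0, 0, 0, -13.2, 26.6, 0, 0]]}'

```text
t: 15.12
eef_pos: [0.4485, -0.3104, 0.5217]
eef_rot: [-3.102, -0.49, -0.0]
contact_force: [1.2, 0.7, -1.3]
grip_width: 0.231
grasp_force: 40.0
```

```bash
python3 - <<'E'
from h import *
from station import ctrl
import cv2
q=ctrl.get_state();M=R.from_rotvec(q["eef_rot"]).as_matrix()
f=q["eef_pos"]+[0,0,-.3567];o=[]
for n in("scene","wrist"):
    s=ctrl.snapshot(n);cv2.imwrite(f"pics/{n}5.png",s["img"][:,:,::-1])
    print(n,"foot",proj(s,f),"rim",proj(s,[.4475,-.3115,.09]));o.append(s["img"][:,:,::-1])
print(q["eef_pos"],M)
a=cv2.resize(o[0][60:200,190:290],None,fx=3.5,fy=3.5);b=cv2.resize(o[1][150:330,220:420],None,fx=2.2,fy=2.2)
c=np.zeros((490,790,3),np.uint8);c[:,:350]=a;c[:396,350:]=b;cv2.imwrite("pics/c5.png",c)
E
```

```text
scene foot [237.0937 108.9   ] rim [240.5724 142.1237]
wrist foot [316.6164 221.559 ] rim [317.2966 210.1562]
[ 0.4485 -0.3104  0.5217] [[ 0.9512  0.3085  0.0001]
 [ 0.3085 -0.9512  0.001 ]
 [ 0.0004 -0.0009 -1.    ]]
```

View pics/c5.png

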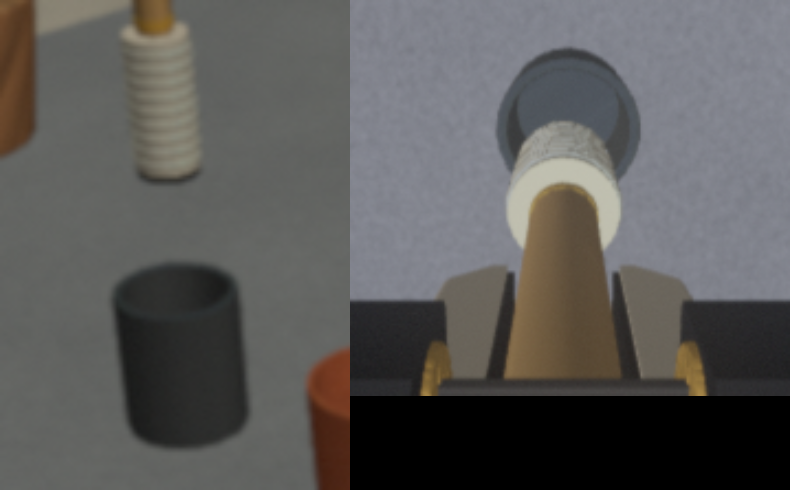

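The brush is over the pot, off by about 2 px (rim centre at 569, head at 565 in the wrist tile). I'll shift 2 mm and lower it.

To row units: 0.155 m is 7.75, 0.002 m is 0.1.

Emit:
hand_motion --plan '{"ticks": [[0, 0, 0, 0, 0.1, 1.5, 0], [0, 0, 0, 0, 0.1, 3, 0], [0, 0, 0, 0, 0.1, 4.5, 0], [0, 0, 0, 0, 0.1, 6, 0], [0, 0, 0, 0, 0.1, 7.25, 0], [0, 0, 0, 0, 0.1, 7.75, 0], [0, 0, 0, 0, 0.1, 7.75, 0], [0, 0, 0, 0, 0.1, 7.75, 0]]}'

```text
t: 16.23
eef_pos: [0.4489, -0.314, 0.3679]
eef_rot: [3.102, 0.486, 0.003]
contact_force: [-0.4, 0.8, -0.9]
grip_width: 0.232
grasp_force: 40.0
```

Emit:
hand_motion --plan '{"ticks": [[0, 0, 0, 0, 0, 0.05, 0], [0, 0, 0, 0, 0, 0.1, 0], [0, 0, 0, 0, 0, 0.15, 0], [0, 0, 0, 0, 0, 0.15, 0], [0, 0, 0, 0, 0, 0.15, 0]]}'

```text
t: 16.85
eef_pos: [0.4485, -0.3139, 0.3637]
eef_rot: [-3.104, -0.486, -0.0]
contact_force: [0.1, -1.3, -1.0]
grip_width: 0.236
grasp_force: 40.0
```

To row units: 0.002 m is 0.1, 0.001 m is 0.05.

Emit:
hand_motion --plan '{"ticks": [[0, 0, 0, 0, 0, 0.05, 0], [0, 0, 0, 0, 0, 0.1, 0], [0, 0, 0, 0, 0, 0.1, 0], [0, 0, 0, 0, 0, 0.1, 0]]}'

```text
t: 17.35
eef_pos: [0.4486, -0.3138, 0.3626]
eef_rot: [3.103, 0.486, 0.001]
contact_force: [-1.4, 0.3, 5.4]
grip_width: 0.229
grasp_force: 40.0
```

Emit:
hand_motion --plan '{"ticks": [[0, 0, 0, 0, 0, 0, 1], [0, 0, 0, 0, 0, 0, 1], [0, 0, 0, 0, 0, 0, 1], [0, 0, 0, 0, 0, 0, 1], [0, 0, 0, 0, 0, 0, 1], [0, 0, 0, 0, 0, 0, 1], [0, 0, 0, 0, 0, 0, 1], [0, 0, 0, 0, 0, -1, 1], [0, 0, 0, 0, 0, -3, 1], [0, 0, 0, 0, 0, -5, 1], [0, 0, 0, 0, 0, -7, 1], [0, 0, 0, 0, 0, -7.5, 1], [0, 0, 0, 0, 0, -7.5, 1], [0, 0, 0, 0, 0, -7.5, 1]]}'

```text
t: 19.1
eef_pos: [0.4482, -0.3137, 0.51]
eef_rot: [-3.101, -0.486, 0.004]
contact_force: [-0.2, -0.0, 0.9]
grip_width: 0.999
grasp_force: 0.0
```

```bash
python3 - <<'E'
from station import ctrl
import cv2
s=ctrl.snapshot("scene");cv2.imwrite("pics/scene6.png",s["img"][:,:,::-1])
E
```

```text
(no output)
```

View pics/scene6.png

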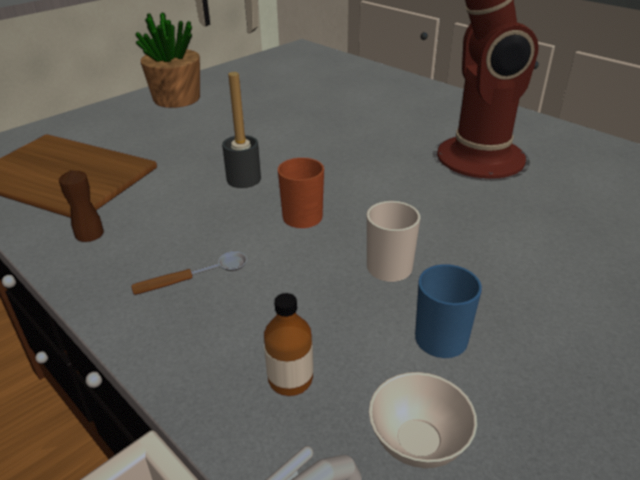

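The brush stands upright in its pot (tip at about (235,74)), and the three tumblers are where they started.

```bash
python3 -c "
from station import ctrl
print(ctrl.finish_job())"
```

```text
the job is handed in; nothing more can be done
None
```

The blue tumbler got three strokes to the bottom with the brush drawn up to the rim in between, the brush is back in its pot head down and released, all three tumblers stand where they were, and I handed the job in at about 19 s (no verdict came back).

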